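# Sift the straw weights from the caps and start the dryer

## Task

Lift the sieve of washed bottle parts over the open organizer and shake it from side to side until all five little steel straw weights have dropped through into the organizer, keeping the three screw caps in the sieve and never touching the weights with the fingers. Then set the sieve with its caps down gently inside the rim of the dryer's well, let go of it, and turn the dryer's start knob clockwise to its stop and release it so that it springs back. Once the weights are in it, shut the organizer's flap as well, and leave the cup, the glass container and the spoons where they are.

Things in the scene. Friction and masses are not known exactly. Their poses are not given: they have to be found in the camera images.
- sieve: Oblong white plastic draining sieve with a bow handle, 156 mm long (its x), 118 mm wide (its y), walls 50 mm high and 4 mm thick, about 0.24 kg. Origin: centre of its underside, z up; it stands on its walls. The washed parts lie loose on its slotted floor. They are smooth (friction 0.18 to 0.28): they slide only when the sieve is jerked at more than 2 to 3 m/s2, or tilted
- sieve_floor (a point): Centre of the slotted floor's top face, 14 mm above the sieve's underside, axes as the sieve. Three flat lands run along y, 20 mm wide, at x = -42, 0, 42 mm; beside them are four rows of slots, 22 mm wide, cut by two thin ribs into openings 33 mm long. A straw weight slid off its land along x drops through; a cap is too large
- sieve_handle (a point): Centre of the sieve's straight handle bar, 113 mm above the sieve's underside, right above its centre. The bar runs along the sieve's y (126 mm), is 14 mm thick along x and 20 mm high. Axes as the sieve
- weight1: Stainless straw weight, a small bored cylinder 16 mm in diameter and 12 mm high, 15 g, all five alike; starts on its end on a land of the sieve. Origin: centre of its underside, z along its axis
- weight2: Stainless straw weight, a small bored cylinder 16 mm in diameter and 12 mm high, 15 g, all five alike; starts on its end on a land of the sieve. Origin: centre of its underside, z along its axis
- weight3: Stainless straw weight, a small bored cylinder 16 mm in diameter and 12 mm high, 15 g, all five alike; starts on its end on a land of the sieve. Origin: centre of its underside, z along its axis
- weight4: Stainless straw weight, a small bored cylinder 16 mm in diameter and 12 mm high, 15 g, all five alike; starts on its end on a land of the sieve. Origin: centre of its underside, z along its axis
- weight5: Stainless straw weight, a small bored cylinder 16 mm in diameter and 12 mm high, 15 g, all five alike; starts on its end on a land of the sieve. Origin: centre of its underside, z along its axis
- cap1: Plastic screw cap with a ridged edge, 46 mm in diameter and 18 mm high, 20 g, all three alike; starts lying flat in the sieve. Origin: centre of its underside
- cap2: Plastic screw cap with a ridged edge, 46 mm in diameter and 18 mm high, 20 g, all three alike; starts lying flat in the sieve. Origin: centre of its underside
- cap3: Plastic screw cap with a ridged edge, 46 mm in diameter and 18 mm high, 20 g, all three alike; starts lying flat in the sieve. Origin: centre of its underside
- organizer: Pale blue plastic organizer fixed to the worktop, an open box 260 mm long (its x) by 150 mm wide (its y) and 48 mm high, walls and floor 4 mm. Origin: centre of its underside. Its flap is hinged along the -y side, and stands open beyond it, away from the sieve
- flap (a joint): Organizer's flap, rad: 0 shut flat on the box, 1.95 the stop when fully open (leaning 22 degrees outward). It starts open; pushed inward past upright (1.57) and released, it falls shut by its own weight. A push of under 1 N at the free edge moves it
- flap_edge (a point): Middle of the flap's free edge, mid-thickness; the flap is 258 mm long along the organizer's x, 4 mm thick and reaches 152 mm from the hinge, with a thumb tab 40 mm long standing 12 mm further out
- flap_hinge (a point): Middle of the flap's hinge line, which runs along the organizer's x, 77 mm to the -y side of the box's centre and 48.5 mm above its underside
- dryer: White countertop warm-air dryer for bottle parts, fixed to the worktop: body 235 mm deep by 200 mm wide and 85 mm high, a control panel in front (its -x side) sloping at 30 degrees. Origin: on the worktop under the dryer, x towards its back
- dryer_well (a point): Middle of the floor of the shallow oblong well in the dryer's top, 32.5 mm behind the dryer's origin and 85 mm up, axes as the dryer. The well is 172 mm along x by 134 mm along y inside a rim 10 mm high and 8 mm thick: the sieve stands in it, long side along x, either way round, with 8 mm to spare on each side
- knob (a joint): Dryer's start knob, rad: 0 at rest, 1.2 at its stop; grows when turned clockwise as seen facing the panel. A spring of about 0.05 N m/rad (0.02 N m at rest, 0.08 N m at the stop) turns it back when released
- knob_grip (a point): Grip point on the knob's axis, 28 mm out from the sloping panel. Its z is the axis, pointing out of the panel, 30 degrees from vertical, to the dryer's front. The knob is a bar 36 mm long (along this point's x, which at rest points up the slope), 11 mm thick (y), its top 6 mm beyond this point, on a disc 42 mm in diameter, 7 mm high
- cup: Stainless straw cup with a twist cap and straw, 69 mm across, 149 mm high, 0.26 kg; bystander. Origin: centre of its underside
- glass: Round glass container, closed with a wooden lid, 104 mm across and 60 mm high, 0.45 kg; bystander. Origin: centre of its underside
- spoon1: Soft-tip silicone spoon with a wooden handle, 135 mm long (its x), 9 mm high, lying on the worktop; bystander. Origin: middle of its underside
- spoon2: Soft-tip silicone spoon with a wooden handle, 135 mm long (its x), 9 mm high, lying on the worktop; bystander. Origin: middle of its underside
- spoon3: Soft-tip silicone spoon with a wooden handle, 135 mm long (its x), 9 mm high, lying on the worktop; bystander. Origin: middle of its underside
There are look-alikes about, which are no part of the job. What is shaped like the sieve but red is not meant.

How it is judged:
On the way, in this order (a step that is already met when the one before it is completed fails the run):
1. the sieve is held up over the organizer (horizontal distance between sieve and organizer below 0.09 m and z of sieve in the frame of organizer above 0.045 m), for 0.1 s.
2. all five straw weights lie in the organizer while the sieve is still above it, with the three caps in the sieve (x of weight1 in the frame of organizer between -0.13 and 0.13 m and y of weight1 in the frame of organizer between -0.075 and 0.075 m and z of weight1 in the frame of organizer between 0 and 0.04 m and x of weight2 in the frame of organizer between -0.13 and 0.13 m and y of weight2 in the frame of organizer between -0.075 and 0.075 m and z of weight2 in the frame of organizer between 0 and 0.04 m and x of weight3 in the frame of organizer between -0.13 and 0.13 m and y of weight3 in the frame of organizer between -0.075 and 0.075 m and z of weight3 in the frame of organizer between 0 and 0.04 m and x of weight4 in the frame of organizer between -0.13 and 0.13 m and y of weight4 in the frame of organizer between -0.075 and 0.075 m and z of weight4 in the frame of organizer between 0 and 0.04 m and x of weight5 in the frame of organizer between -0.13 and 0.13 m and y of weight5 in the frame of organizer between -0.075 and 0.075 m and z of weight5 in the frame of organizer between 0 and 0.04 m and x of cap1 in the frame of sieve between -0.074 and 0.074 m and y of cap1 in the frame of sieve between -0.057 and 0.057 m and z of cap1 in the frame of sieve between 0 and 0.05 m and x of cap2 in the frame of sieve between -0.074 and 0.074 m and y of cap2 in the frame of sieve between -0.057 and 0.057 m and z of cap2 in the frame of sieve between 0 and 0.05 m and x of cap3 in the frame of sieve between -0.074 and 0.074 m and y of cap3 in the frame of sieve between -0.057 and 0.057 m and z of cap3 in the frame of sieve between 0 and 0.05 m and z of sieve in the frame of organizer above 0.045 m), for 0.1 s.
3. the sieve with its caps stands in the dryer's well, let go (horizontal distance between sieve and dryer_well below 0.015 m and z of sieve in the frame of dryer_well between -0.006 and 0.006 m and angle between sieve's own z axis and vertical below 0.06 rad and x of cap1 in the frame of sieve between -0.074 and 0.074 m and y of cap1 in the frame of sieve between -0.057 and 0.057 m and z of cap1 in the frame of sieve between 0 and 0.05 m and x of cap2 in the frame of sieve between -0.074 and 0.074 m and y of cap2 in the frame of sieve between -0.057 and 0.057 m and z of cap2 in the frame of sieve between 0 and 0.05 m and x of cap3 in the frame of sieve between -0.074 and 0.074 m and y of cap3 in the frame of sieve between -0.057 and 0.057 m and z of cap3 in the frame of sieve between 0 and 0.05 m and contact force between the fingers and sieve below 0.05 N), for 0.2 s.
4. the start knob is turned to its stop (value of joint knob above 1.1 rad), for 0.1 s.
At the end, for the whole second after the job is handed in: All five weights in the organizer (under 40 mm up), its flap under 0.1 rad; the three caps in the sieve; the sieve released and still in the dryer's well, within 15 mm of its centre and 6 mm of its floor, tilt under 0.06 rad; the knob back under 0.1 rad; bystanders within 40 mm (all of step 3 and x of weight1 in the frame of organizer between -0.13 and 0.13 m and y of weight1 in the frame of organizer between -0.075 and 0.075 m and z of weight1 in the frame of organizer between 0 and 0.04 m and x of weight2 in the frame of organizer between -0.13 and 0.13 m and y of weight2 in the frame of organizer between -0.075 and 0.075 m and z of weight2 in the frame of organizer between 0 and 0.04 m and x of weight3 in the frame of organizer between -0.13 and 0.13 m and y of weight3 in the frame of organizer between -0.075 and 0.075 m and z of weight3 in the frame of organizer between 0 and 0.04 m and x of weight4 in the frame of organizer between -0.13 and 0.13 m and y of weight4 in the frame of organizer between -0.075 and 0.075 m and z of weight4 in the frame of organizer between 0 and 0.04 m and x of weight5 in the frame of organizer between -0.13 and 0.13 m and y of weight5 in the frame of organizer between -0.075 and 0.075 m and z of weight5 in the frame of organizer between 0 and 0.04 m and linear speed of sieve below 0.02 m/s and value of joint each of flap, knob below 0.1 rad); the robot touches nothing.
It fails at once if a cap leaves the sieve (distance between any of cap1, cap2, cap3 and sieve above 0.11 m).
It fails at once if the fingers touch a straw weight (contact force between the fingers and weight1 above 0.3 N or contact force between the fingers and weight2 above 0.3 N or contact force between the fingers and weight3 above 0.3 N or contact force between the fingers and weight4 above 0.3 N or contact force between the fingers and weight5 above 0.3 N).
It fails at once if the sieve is dropped or banged into the dryer's well, faster than 0.3 m/s (horizontal distance between sieve and dryer_well below 0.03 m and z of sieve in the frame of dryer_well below 0.02 m and linear speed of sieve above 0.3 m/s).
It fails at once if the cup, the glass container or a spoon is displaced by more than 40 mm, or the cup or container is tipped (distance of any of cup, glass, spoon1, spoon2, spoon3 from where it was at the start of the episode above 0.04 m or angle between any of cup, glass's own z axis and vertical above 0.5 rad).
It also fails if it takes over 69 s, if anything falls off the work surface, if the arm or the gripper's body presses on something with over 40 N, if the wrist force passes 120 N, or if a joint passes its speed limit or range.

## Robot

A 6-joint arm with a two-finger parallel gripper is mounted at the origin on the work surface. World frame = base frame: x ahead of the robot, y to its left, z up, the work surface at z = 0. Lengths are in m, angles in rad, forces in N, time in s.
With the tool pointing down it reaches from about 0.3 to 0.825 m from the base axis. Payload 5.4 kg.
Tool frame: the origin (TCP) lies on the centre line of the jaws, within the pads' length; the fingertips stand 11 mm ahead of it and the grasp point (between the pads) lies 8 mm behind it; z points along the fingers, y is the line along which they close (so a half turn about z gives the same grasp; the last joint's range is limited). The gripper opens to 92 mm and grips with 3 to 60 N. Pads are 20 mm wide; open, the fingers measure 128 mm over their backs; the gripper's body (75 mm by 189 mm) begins 69 mm behind the grasp point.
Start: joints at [1.055, 0.158, 1.597, -0, 1.386, -0.21], TCP at [0.173, 0.548, 0.226] pointing down, gripper open.
Joint ranges: [-2.91, 2.91], [-0.94, 2.29], [0.18, 2.7], [-1.29, 4.43], [0.17, 2.64], [-3, 3]. Speed limits (rad/s): [2.57, 2.57, 3.14, 3.14, 3.14, 3.14].

## Interface

Orientations are given as a 3x3 rotation matrix whose columns are the frame's x, y, z axes.
In Python, from bench import ctrl gives the robot as it stands.
- The arm moves only by the tool apply_moves, never from a script. Its argument "commands" is a list of rows, each an object with "travel": the shift along the tool's x, y, z in m, a list of three; "angular": the turn, a rotation vector about the tool's x, y, z in rad, a list of three. In form: [{"travel": [x, y, z], "angular": [ax, ay, az]}, ...]. A call has 1 to 20 rows; each row is the pose to reach, as a shift and turn from the pose commanded when the call began, along the tool's axes at that moment; what a row does not reach only later rows make up. A row lasts 1/10 s, in which the tool goes at most 50 mm and 8.59 degrees, less where a joint would pass 70% of its speed; a pose out of reach is approached as far as the arm can. A call with a gripper value outside its range is refused whole. "fingers" is the opening, from 0 (shut) to 1 (fully open), set as the call begins (left out, the last holds). The fingers move at their own pace and stop on an object; the grip force is fixed at half the most. Time passes only in rows, so rows that repeat a pose let the fingers close. It gives the time, the measured TCP pose, the force, the opening and the grip force at its end, in the units of the state.
- ctrl.get_state(): the state, without advancing time (a new reading comes with each control period).
- ctrl.camera(name): name is "side" or "top"; returns a dict with "img" (420x560x3 uint8, red, green, blue), "fx", "fy", "cx", "cy" (pixels), "rvec" (rotation vector, rad) and "tvec" (3), from world to camera coordinates, as OpenCV has them. Camera axes: x right, y down, z forward; pixel columns grow to the right and rows downward; lengths in m; the calibration is good to about 2 mm. A picture is of the moment at which its call begins. There is no depth.
- ctrl.job_done(): hands the job in; it is judged then, once.
The state is a dict: "time": time; "joint_pos": joint angles; "joint_vel": joint speeds; "tau": joint torques, N m; "ee_pos": TCP position; "orientation": TCP orientation; "ft_force": force on the tool from outside, world axes, zero at the start; "ft_torque": the same for the moment, N m; "gripper_width": finger opening in m; "grip_force": force on a finger pad.
Only numpy, scipy, OpenCV 4.12 (cv2) and the standard library are available. Lean on these libraries where they do the work, as an engineer would, in place of code of your own. Each camera call takes 0.05 s, during which the arm holds its last target. There are 200 camera calls.

## Working session

There is one attempt and no reset: what is moved stays moved. The work goes in short steps, Python scripts to look and compute and a tool call to move; the robot and the scene stay as the last step left them, time stands still between calls to the robot, and variables do not carry over. Pictures are saved under pics/ and viewed, at most 10 in all, crops included, and the job is handed in when it is done.

Besides the shell and the picture viewer there is one more tool, called after "Request:" as name([rows], argument=value, ...), one row to a line, values as JSON. apply_moves: Moves the arm, as the interface text tells. Its arguments: {"type":"object","properties":{"commands":{"type":"array"},"fingers":{"type":"number"}},"required":["commands"]}

```bash
mkdir -p pics; ls
python3 - <<'E'
from bench import ctrl
import cv2,numpy as np
for n in("side","top"):
    c=ctrl.camera(n);cv2.imwrite(f"pics/{n}0.png",cv2.cvtColor(c["img"],cv2.COLOR_RGB2BGR))
    R=cv2.Rodrigues(np.array(c["rvec"]))[0];print(n,c["fx"],c["fy"],c["cx"],c["cy"],(-R.T@np.array(c["tvec"]).ravel()).round(3),R.round(3).tolist())
s=ctrl.get_state();print(s)
E
```

```text
pics
side 479.06948497742866 479.06948497742866 280.99450166983996 222.4820291440211 [0.327 0.983 1.263] [[-0.985, -0.174, 0.013], [-0.143, 0.767, -0.625], [0.099, -0.617, -0.781]]
top 436.5416283399697 436.5416283399697 276.44550608030363 208.47071729360295 [0.35  0.078 1.14 ] [[-0.013, -1.0, 0.005], [-0.99, 0.012, -0.141], [0.141, -0.007, -0.99]]
{'time': 0.1, 'joint_pos': array([ 1.05489727e+00,  1.58974918e-01,  1.59811711e+00, -3.45158417e-06,
        1.38622062e+00, -2.10142791e-01]), 'joint_vel': array([ 0.00094169, -0.00151234, -0.00142589,  0.00070025, -0.00125757,
       -0.00125403]), 'tau': array([-1.85634872e-04, -3.86502850e+01, -3.22959566e+01,  7.03338138e-02,
        3.38944432e-02, -7.58276565e-05]), 'ee_pos': array([0.17284564, 0.54781935, 0.22471821]), 'orientation': array([[-9.53619620e-01,  3.01013133e-01, -8.45553219e-04],
       [ 3.01014110e-01,  9.53618510e-01, -1.49781359e-03],
       [ 3.55473639e-04, -1.68286788e-03, -9.99998521e-01]]), 'ft_force': array([ 0.33162665, -0.19727212, -0.34798336]), 'ft_torque': array([ 0.05629413, -0.01826909, -0.0404846 ]), 'grip_force': 0.0, 'gripper_width': 0.0917483578329986}
```

View pics/top0.png

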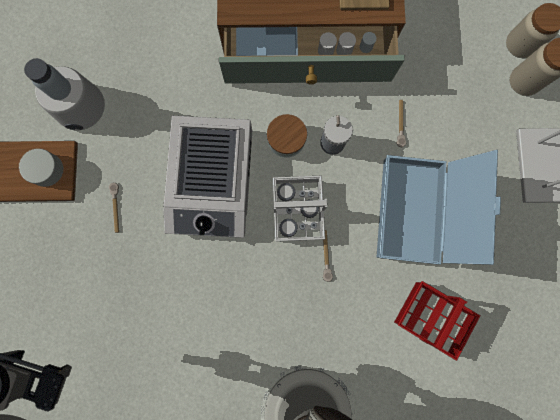

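View pics/side0.png

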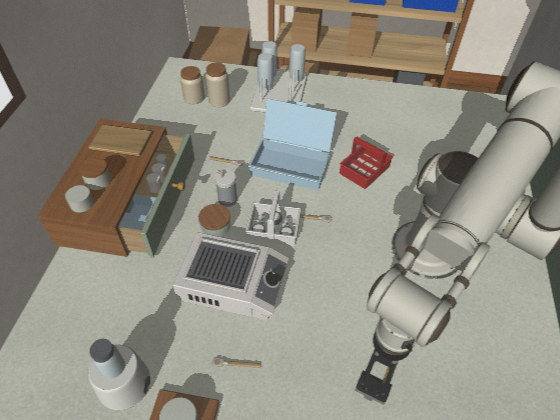

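The top view shows the sieve at about (299,208), with its handle bar running left to right. The dryer is at (208,175) with its knob at (203,223), and the organizer at (412,210) with its flap to the right. The red sieve at (437,320) is the decoy. A spoon lies at (326,260), close to the sieve. I'll zoom in for corner pixels.

```bash
python3 - <<'E'
import cv2
a=cv2.imread("pics/top0.png")[108:278,160:505];cv2.imwrite("pics/topz.png",cv2.resize(a,None,fx=2.3,fy=2.3,interpolation=cv2.INTER_CUBIC))
a=cv2.imread("pics/side0.png")[95:325,165:345];cv2.imwrite("pics/sidez.png",cv2.resize(a,None,fx=2.6,fy=2.6,interpolation=cv2.INTER_CUBIC))
E
cat > h.py <<'E'
import numpy as np,cv2
from bench import ctrl
def ray(c,uv,z):
    R=cv2.Rodrigues(np.array(c["rvec"],float))[0];o=-R.T@np.array(c["tvec"],float).ravel()
    d=R.T@np.array([(uv[0]-c["cx"])/c["fx"],(uv[1]-c["cy"])/c["fy"],1])
    return o+d*(z-o[2])/d[2]
def proj(c,P):
    K=np.array([[c["fx"],0,c["cx"]],[0,c["fy"],c["cy"]],[0,0,1]])
    return cv2.projectPoints(np.array(P,float).reshape(-1,1,3),np.array(c["rvec"],float),np.array(c["tvec"],float),K,None)[0].reshape(-1,2)
E
```

```text
(no output)
```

View pics/topz.png

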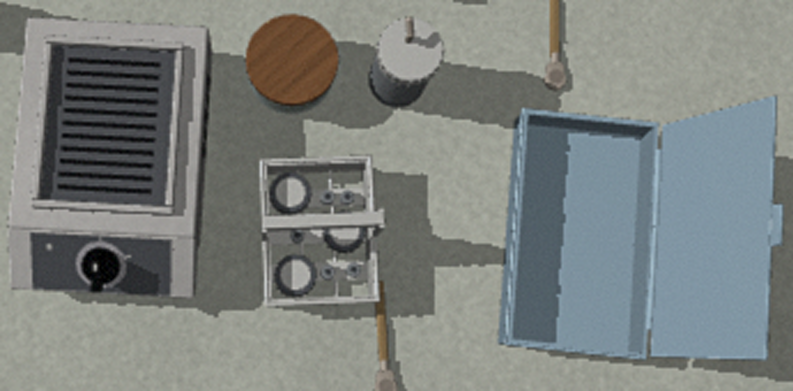

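View pics/sidez.png

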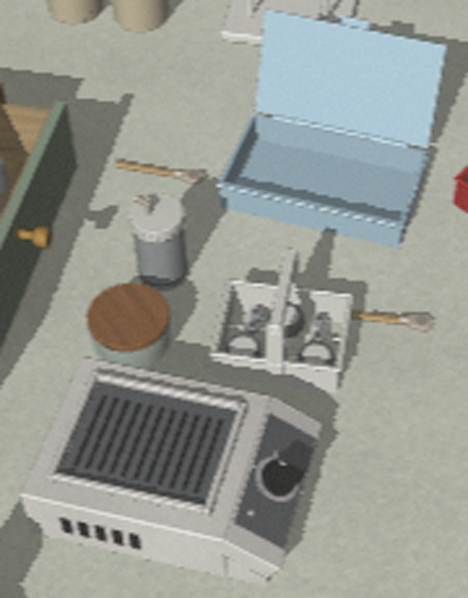

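Pixel positions in the zoomed top view:

| Part | Corner pixels |
|---|---|
| Sieve rim | (261,159), (371,156), (379,298), (264,305) |
| Dryer well rim | (38,40), (185,42), (179,212), (32,207) |
| Organizer rim | (521,110), (660,124), (645,357), (500,344) |

The knob is at about (101,265). Next I'll fit the poses.

Run:
```python
from h import *
c=ctrl.camera("top");cs=ctrl.camera("side")
def zt(p): return (p[0]/2.3+160-.28,p[1]/2.3+108-.28)
def zs(p): return (p[0]/2.6+165-.3,p[1]/2.6+95-.3)
def fit(name,px,z,L,W,f=zt,cam=c):
    Q=np.array([ray(cam,f(p),z)[:2] for p in px]); m=np.array([[L,W],[L,-W],[-L,-W],[-L,W]])/2 # TL=+x+y
    A=Q-Q.mean(0);H=m.T@A;th=np.arctan2(H[0,1]-H[1,0],H[0,0]+H[1,1])
    R=np.array([[np.cos(th),-np.sin(th)],[np.sin(th),np.cos(th)]])
    print(name,Q.mean(0).round(4),"yaw",th.round(4),"res",(A-m@R.T).round(4).tolist())
fit("sieve",[(261,159),(371,156),(379,298),(264,305)],.05,.156,.118)
fit("sieve side",[(226,280),(0,0)][:0] or [(213,357),(229,280),(354,293),(339,385)],.05,.156,.118,zs,cs)
fit("wellrim",[(38,40),(185,42),(179,212),(32,207)],.095,.188,.150)
fit("well side",[(97,363),(248,402),(214,508),(52,475)][:0] or [(52,475),(97,363),(248,402),(214,508)],.095,.188,.150,zs,cs)
fit("org",[(521,110),(660,124),(645,357),(500,344)],.048,.26,.15)
fit("org side",[(220,185),(257,115),(432,148),(402,240)],.048,.26,.15,zs,cs)
print("bar",[ray(c,zt(p),.123).round(4) for p in [(262,220),(384,218)]])
print("flapedge",[ray(c,zt(p),.19).round(4) for p in [(775,97),(766,358)]])
for n in [(101,265)]:print("knob top",ray(c,zt(n),.09).round(4))
print("knob side",ray(cs,zs((280,475)),.09).round(4))
print("front",[ray(c,zt(p),.0).round(4) for p in[(11,289),(192,297)]],"fold",[ray(c,zt(p),.085).round(4) for p in[(11,228),(196,236)]],"back",[ray(c,zt(p),.085).round(4) for p in[(28,20),(210,27)]])
```

```text
sieve [0.507  0.0154] yaw 0.0231 res [[0.0022, 0.0016], [0.0015, -0.0024], [-0.0002, -0.0032], [-0.0035, 0.0039]]
sieve side [0.5051 0.0208] yaw 0.0043 res [[-0.0011, 0.0022], [0.0054, -0.0059], [-0.0005, -0.0131], [-0.0038, 0.0167]]
wellrim [0.6159 0.2399] yaw -0.0297 res [[-0.002, 0.0048], [-0.0016, -0.0039], [0.0005, -0.0029], [0.0032, 0.002]]
well side [0.6149 0.2363] yaw -0.0694 res [[-0.0036, 0.003], [0.0008, -0.0056], [0.0027, 0.0041], [0.0002, -0.0015]]
org [ 0.5003 -0.2739] yaw -0.1266 res [[0.0, 0.0021], [0.0011, -0.0039], [0.0009, -0.0029], [-0.002, 0.0046]]
org side [ 0.4974 -0.2687] yaw -0.1426 res [[0.001, -0.0], [0.0004, -0.002], [0.0, -0.0171], [-0.0015, 0.0192]]
bar [array([0.5062, 0.0775, 0.123 ]), array([ 0.5067, -0.0476,  0.123 ])]
flapedge [array([ 0.6112, -0.4249,  0.19  ]), array([ 0.3587, -0.3951,  0.19  ])]
knob top [0.4656 0.2472 0.09  ]
knob side [0.4648 0.2591 0.09  ]
front [array([0.4494, 0.3635, 0.    ]), array([0.4377, 0.158 , 0.    ])] fold [array([0.5068, 0.3437, 0.085 ]), array([0.4958, 0.1477, 0.085 ])] back [array([0.7363, 0.3305, 0.085 ]), array([0.7261, 0.1317, 0.085 ])]
```

```bash
cat >> h.py <<'E'
from scipy.spatial.transform import Rotation as Ro
def tool(yaw,flip=False):  # tool down, tool y at world angle yaw
    y=np.array([np.cos(yaw),np.sin(yaw),0]);z=np.array([0,0,-1.]);return np.stack([np.cross(y,z),y,z],1)
def goal(pos,R):
    s=ctrl.get_state();M=np.array(s["orientation"]);print("travel",(M.T@(np.array(pos)-s["ee_pos"])).round(4).tolist(),"ang",Ro.from_matrix(M.T@R).as_rotvec().round(4).tolist())
E
python3 - <<'E'
from h import *
goal([.5065,.0155,.2],tool(.015));goal([.5065,.0155,.106],tool(.015))
E
```

```text
travel [-0.4784, -0.4073, 0.0254] ang [-0.0012, 0.0005, 1.25]
travel [-0.4784, -0.4072, 0.1194] ang [-0.0012, 0.0005, 1.25]
```

Request:
apply_moves([
  {"travel":[-0.4784,-0.4073,0.025],"angular":[0,0,1.25]},
  {"travel":[-0.4784,-0.4073,0.025],"angular":[0,0,1.25]},
  {"travel":[-0.4784,-0.4073,0.025],"angular":[0,0,1.25]},
  {"travel":[-0.4784,-0.4073,0.025],"angular":[0,0,1.25]},
  {"travel":[-0.4784,-0.4073,0.025],"angular":[0,0,1.25]},
  {"travel":[-0.4784,-0.4073,0.025],"angular":[0,0,1.25]},
  {"travel":[-0.4784,-0.4073,0.025],"angular":[0,0,1.25]},
  {"travel":[-0.4784,-0.4073,0.025],"angular":[0,0,1.25]},
  {"travel":[-0.4784,-0.4073,0.025],"angular":[0,0,1.25]},
  {"travel":[-0.4784,-0.4073,0.025],"angular":[0,0,1.25]},
  {"travel":[-0.4784,-0.4073,0.025],"angular":[0,0,1.25]},
  {"travel":[-0.4784,-0.4073,0.025],"angular":[0,0,1.25]},
  {"travel":[-0.4784,-0.4073,0.025],"angular":[0,0,1.25]},
  {"travel":[-0.4784,-0.4073,0.025],"angular":[0,0,1.25]},
  {"travel":[-0.4784,-0.4073,0.025],"angular":[0,0,1.25]},
  {"travel":[-0.4784,-0.4073,0.025],"angular":[0,0,1.25]},
], fingers=1)

```text
time: 1.8
ee_pos: [0.5061, 0.0169, 0.2004]
orientation: [[-0.016, 1.0, -0.001], [1.0, 0.016, 0.0], [0.0, -0.001, -1.0]]
ft_force: [-0.3, -0.5, -0.2]
gripper_width: 0.0919
grip_force: 0.0
```

Request:
apply_moves([
  {"travel":[0,0,0.03],"angular":[0,0,0]},
  {"travel":[0,0,0.06],"angular":[0,0,0]},
  {"travel":[0,0,0.08],"angular":[0,0,0]},
  {"travel":[0,0,0.094],"angular":[0,0,0]},
  {"travel":[0,0,0.094],"angular":[0,0,0]},
])

```text
time: 2.3
ee_pos: [0.505, 0.0171, 0.1049]
orientation: [[-0.016, 1.0, -0.004], [1.0, 0.016, 0.001], [0.001, -0.004, -1.0]]
ft_force: [0.8, -0.4, 0.3]
gripper_width: 0.092
grip_force: 0.0
```

Request:
apply_moves([
  {"travel":[0,0,0],"angular":[0,0,0]},
  {"travel":[0,0,0],"angular":[0,0,0]},
  {"travel":[0,0,0],"angular":[0,0,0]},
  {"travel":[0,0,0],"angular":[0,0,0]},
  {"travel":[0,0,0],"angular":[0,0,0]},
], fingers=0.24)

```text
time: 2.8
ee_pos: [0.507, 0.0158, 0.107]
orientation: [[-0.015, 1.0, 0.001], [1.0, 0.015, -0.0], [-0.0, 0.001, -1.0]]
ft_force: [-0.1, -0.4, -0.3]
gripper_width: 0.0539
grip_force: 0.0
```

Request:
apply_moves([
  {"travel":[0,0,0],"angular":[0,0,0]},
  {"travel":[0,0,0],"angular":[0,0,0]},
  {"travel":[0,0,0],"angular":[0,0,0]},
  {"travel":[0,0,0],"angular":[0,0,0]},
], fingers=0.0)

```text
time: 3.2
ee_pos: [0.5067, 0.0159, 0.1066]
orientation: [[-0.015, 1.0, -0.0], [1.0, 0.015, 0.0], [0.0, -0.0, -1.0]]
ft_force: [0.1, -0.3, 0.9]
gripper_width: 0.0218
grip_force: 0.0
```

Run:
```python
from h import *
c=ctrl.camera("side");a=c["img"][190:290,230:330,::-1];c=ctrl.camera("top");b=c["img"][160:260,250:350,::-1]
cv2.imwrite("pics/grip.png",cv2.resize(np.hstack([a,b]),None,fx=4,fy=4,interpolation=cv2.INTER_CUBIC))
s=ctrl.get_state();print(s["time"],s["ee_pos"],s["gripper_width"],s["grip_force"],s["ft_force"])
```

```text
3.3 [0.50686502 0.0158495  0.10661126] 0.014038343542980097 4.91929404437542 [6.43257163 0.34096785 4.71146198]
```

View pics/grip.png

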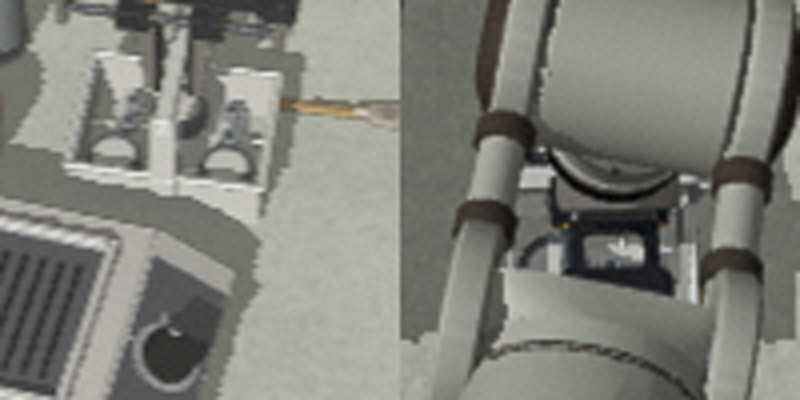

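Both fingers straddle the bar and the grip is closing at 14 mm. Now a gentle lift.

Request:
apply_moves([
  {"travel":[0,0,0],"angular":[0,0,0]},
  {"travel":[0,0,0],"angular":[0,0,0]},
  {"travel":[0,0,0],"angular":[0,0,0]},
  {"travel":[0,0,-0.001],"angular":[0,0,0]},
  {"travel":[0,0,-0.003],"angular":[0,0,0]},
  {"travel":[0,0,-0.007],"angular":[0,0,0]},
  {"travel":[0,0,-0.013],"angular":[0,0,0]},
  {"travel":[0,0,-0.021],"angular":[0,0,0]},
  {"travel":[0,0,-0.031],"angular":[0,0,0]},
  {"travel":[0,0,-0.042],"angular":[0,0,0]},
  {"travel":[0,0,-0.053],"angular":[0,0,0]},
  {"travel":[0,0,-0.063],"angular":[0,0,0]},
  {"travel":[0,0,-0.071],"angular":[0,0,0]},
  {"travel":[0,0,-0.076],"angular":[0,0,0]},
  {"travel":[0,0,-0.079],"angular":[0,0,0]},
  {"travel":[0,0,-0.08],"angular":[0,0,0]},
  {"travel":[0,0,-0.08],"angular":[0,0,0]},
], fingers=0.0)

```text
time: 5.0
ee_pos: [0.5065, 0.0159, 0.1863]
orientation: [[-0.015, 1.0, -0.001], [1.0, 0.015, 0.0], [0.0, -0.001, -1.0]]
ft_force: [-0.0, 0.6, -4.0]
gripper_width: 0.0141
grip_force: 30.0
```

Run:
```python
from h import *
s=ctrl.get_state();print(s["grip_force"],s["gripper_width"],s["ft_force"],s["ft_torque"])
goal([.4995,-.270,.182],tool(-.125))
```

```text
29.989323019981384 0.014100077657116482 [-0.01535949  0.63322766 -4.03207418] [-0.03512237  0.02436456 -0.00756075]
travel [-0.2858, -0.0113, 0.0043] ang [-0.0006, -0.0001, 0.14]
```

Request:
apply_moves([
  {"travel":[-0.002,0,0],"angular":[0,0,0.001]},
  {"travel":[-0.006,0,0],"angular":[0,0,0.003]},
  {"travel":[-0.013,-0.0005,0],"angular":[0,0,0.006]},
  {"travel":[-0.023,-0.001,0],"angular":[0,0,0.011]},
  {"travel":[-0.036,-0.0015,0],"angular":[0,0,0.018]},
  {"travel":[-0.052,-0.002,0],"angular":[0,0,0.025]},
  {"travel":[-0.07,-0.003,0],"angular":[0,0,0.034]},
  {"travel":[-0.089,-0.0035,0],"angular":[0,0,0.044]},
  {"travel":[-0.108,-0.004,0],"angular":[0,0,0.053]},
  {"travel":[-0.127,-0.005,0],"angular":[0,0,0.062]},
  {"travel":[-0.146,-0.006,0],"angular":[0,0,0.071]},
  {"travel":[-0.165,-0.0065,0],"angular":[0,0,0.081]},
  {"travel":[-0.184,-0.007,0],"angular":[0,0,0.09]},
  {"travel":[-0.203,-0.008,0],"angular":[0,0,0.099]},
  {"travel":[-0.221,-0.009,0],"angular":[0,0,0.108]},
  {"travel":[-0.238,-0.0095,0],"angular":[0,0,0.117]},
  {"travel":[-0.253,-0.01,0],"angular":[0,0,0.124]},
  {"travel":[-0.265,-0.0105,0],"angular":[0,0,0.13]},
  {"travel":[-0.274,-0.011,0],"angular":[0,0,0.134]},
  {"travel":[-0.28,-0.011,0],"angular":[0,0,0.137]},
])

```text
time: 7.0
ee_pos: [0.4999, -0.2649, 0.1865]
orientation: [[0.122, 0.993, -0.0], [0.993, -0.122, 0.0], [0.0, -0.0, -1.0]]
ft_force: [0.6, 0.6, -4.2]
gripper_width: 0.014
grip_force: 30.0
```

Request:
apply_moves([
  {"travel":[-0.004,0,0.001],"angular":[0,0,0.002]},
  {"travel":[-0.006,0,0.004],"angular":[0,0,0.003]},
  {"travel":[-0.006,0,0.008],"angular":[0,0,0.003]},
  {"travel":[-0.006,0,0.011],"angular":[0,0,0.003]},
  {"travel":[-0.006,0,0.013],"angular":[0,0,0.003]},
  {"travel":[-0.006,0,0.013],"angular":[0,0,0.003]},
])

```text
time: 7.6
ee_pos: [0.499, -0.2697, 0.1731]
orientation: [[0.124, 0.992, -0.001], [0.992, -0.124, 0.001], [0.001, -0.001, -1.0]]
ft_force: [-0.1, -0.6, -3.1]
gripper_width: 0.0138
grip_force: 30.0
```

Run:
```python
from h import *
c=ctrl.camera("side");a=c["img"][90:200,230:365,::-1];
cv2.imwrite("pics/over.png",cv2.resize(a,None,fx=5,fy=5,interpolation=cv2.INTER_CUBIC))
s=ctrl.get_state();print(s["time"],s["ee_pos"],s["ft_force"],s["joint_pos"])
```

```text
7.65 [ 0.49909444 -0.26990544  0.17336593] [-1.31113436 -0.04522846 -4.09300517] [-7.08680207e-01  1.83634789e-01  1.67428833e+00  2.94197651e-05
  1.28417130e+00 -5.83969245e-01]
```

View pics/over.png

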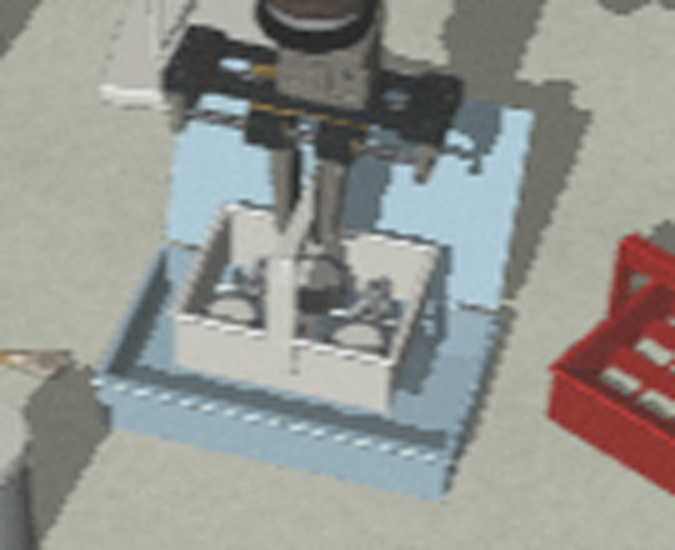

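The sieve is held level, centred over the organizer, and the weights and caps are still inside. Now I'll shake along the sieve's x, which is the tool's y.

Request:
apply_moves([
  {"travel":[0,0.01,0],"angular":[0,0,0]},
  {"travel":[0,-0.01,0],"angular":[0,0,0]},
  {"travel":[0,0.012,0],"angular":[0,0,0]},
  {"travel":[0,-0.012,0],"angular":[0,0,0]},
  {"travel":[0,0.015,0],"angular":[0,0,0]},
  {"travel":[0,-0.015,0],"angular":[0,0,0]},
  {"travel":[0,0.015,0],"angular":[0,0,0]},
  {"travel":[0,-0.015,0],"angular":[0,0,0]},
  {"travel":[0,0,0],"angular":[0,0,0]},
  {"travel":[0,0,0],"angular":[0,0,0]},
  {"travel":[0,0,0],"angular":[0,0,0]},
  {"travel":[0,0,0],"angular":[0,0,0]},
])

```text
time: 8.85
ee_pos: [0.4998, -0.2707, 0.1745]
orientation: [[0.124, 0.992, 0.001], [0.992, -0.124, -0.001], [-0.001, 0.001, -1.0]]
ft_force: [-0.5, 0.2, -3.6]
gripper_width: 0.0137
grip_force: 30.0
```

Run:
```python
from h import *
f=[]
for i in range(6): 
    c=ctrl.camera("side");f.append(ctrl.get_state()["ft_force"])
cv2.imwrite("pics/s1.png",cv2.resize(c["img"][90:200,230:365,::-1],None,fx=5,fy=5,interpolation=cv2.INTER_CUBIC))
s=ctrl.get_state();print(s["time"],s["ee_pos"],np.mean(f,0),np.std(f,0),s["gripper_width"],s["orientation"].round(3).tolist())
```

```text
9.15 [ 0.49920164 -0.27028867  0.17381822] [ 0.15564724 -0.19010109 -3.10758517] [0.45956266 0.60862455 0.3616524 ] 0.013925030559052334 [[0.125, 0.992, 0.0], [0.992, -0.125, -0.0], [-0.0, 0.0, -1.0]]
```

View pics/s1.png

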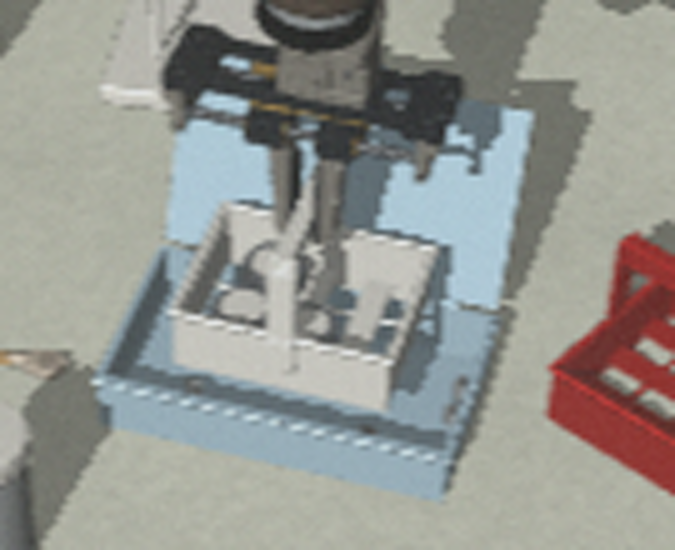

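Weights lie in the organizer at about (195,383), (367,428), (450,410) and (460,383), with a fifth not yet confirmed. The caps are all in the sieve. I'll shake once more, then weigh.

Request:
apply_moves([
  {"travel":[0.005,0.012,0],"angular":[0,0,0]},
  {"travel":[-0.005,-0.012,0],"angular":[0,0,0]},
  {"travel":[0.006,0.015,0],"angular":[0,0,0]},
  {"travel":[-0.006,-0.015,0],"angular":[0,0,0]},
  {"travel":[-0.006,0.015,0],"angular":[0,0,0]},
  {"travel":[0.006,-0.015,0],"angular":[0,0,0]},
  {"travel":[-0.006,0.015,0],"angular":[0,0,0]},
  {"travel":[0.006,-0.015,0],"angular":[0,0,0]},
  {"travel":[0,0.017,0],"angular":[0,0,0]},
  {"travel":[0,-0.017,0],"angular":[0,0,0]},
  {"travel":[0,0.017,0],"angular":[0,0,0]},
  {"travel":[0,-0.017,0],"angular":[0,0,0]},
  {"travel":[0,0,0],"angular":[0,0,0]},
  {"travel":[0,0,0],"angular":[0,0,0]},
  {"travel":[0,0,0],"angular":[0,0,0]},
  {"travel":[0,0,0],"angular":[0,0,0]},
])

```text
time: 10.75
ee_pos: [0.4999, -0.2706, 0.1747]
orientation: [[0.124, 0.992, 0.002], [0.992, -0.124, -0.001], [-0.001, 0.002, -1.0]]
ft_force: [0.6, -0.1, -3.2]
gripper_width: 0.0136
grip_force: 30.0
```

Run:
```python
from h import *
f=[]
for i in range(20): 
    c=ctrl.camera("side");f.append(ctrl.get_state()["ft_force"])
t=ctrl.camera("top")
o=np.zeros((600,675,3),np.uint8);a=cv2.resize(c["img"][100:200,245:345,::-1],None,fx=6,fy=6,interpolation=cv2.INTER_CUBIC);cv2.imwrite("pics/s2.png",a)
cv2.imwrite("pics/s2t.png",t["img"][...,::-1])
s=ctrl.get_state();print(s["time"],s["ee_pos"],np.mean(f,0),np.std(f,0)/4.5)
```

```text
11.8 [ 0.49918528 -0.27021456  0.17362082] [ 1.49303110e-03 -1.44242908e-01 -3.17080822e+00] [0.10176647 0.13615682 0.11169759]
```

View pics/s2.png

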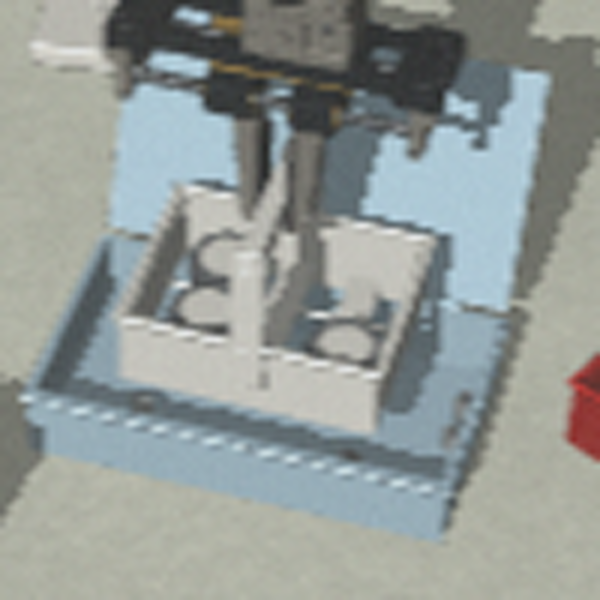

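The same four weights show, and the weighed force dropped by about 0.9 N, which fits all five being out. I'll lift to uncover the organizer and check for the fifth.

Request:
apply_moves([
  {"travel":[0,0,-0.002],"angular":[0,0,0]},
  {"travel":[0,0,-0.006],"angular":[0,0,0]},
  {"travel":[0,0,-0.013],"angular":[0,0,0]},
  {"travel":[0,0,-0.023],"angular":[0,0,0]},
  {"travel":[0,0,-0.036],"angular":[0,0,0]},
  {"travel":[0,0,-0.05],"angular":[0,0,0]},
  {"travel":[0,0,-0.065],"angular":[0,0,0]},
  {"travel":[0,0,-0.08],"angular":[0,0,0]},
  {"travel":[0,0,-0.094],"angular":[0,0,0]},
  {"travel":[0,0,-0.106],"angular":[0,0,0]},
  {"travel":[0,0,-0.114],"angular":[0,0,0]},
  {"travel":[0,0,-0.118],"angular":[0,0,0]},
  {"travel":[0,0,-0.12],"angular":[0,0,0]},
  {"travel":[0,0,-0.12],"angular":[0,0,0]},
])

```text
time: 13.2
ee_pos: [0.4991, -0.2701, 0.2933]
orientation: [[0.125, 0.992, -0.001], [0.992, -0.125, 0.0], [0.0, -0.001, -1.0]]
ft_force: [0.2, 0.3, -4.4]
gripper_width: 0.0137
grip_force: 30.0
```

Run:
```python
from h import *
c=ctrl.camera("side");t=ctrl.camera("top")
a=c["img"][80:200,245:345,::-1];b=t["img"][140:270,370:470,::-1]
a=cv2.resize(a,(450,540),interpolation=cv2.INTER_CUBIC);b=cv2.resize(b,(345,449),interpolation=cv2.INTER_CUBIC)
o=np.zeros((540,795,3),np.uint8);o[:,:450]=a;o[:449,450:]=b;cv2.imwrite("pics/s3.png",o)
goal([.6155,.2385,.25],tool(-.055))
```

```text
travel [0.519, 0.0523, 0.0432] ang [-0.0011, -0.0008, -0.07]
```

View pics/s3.png

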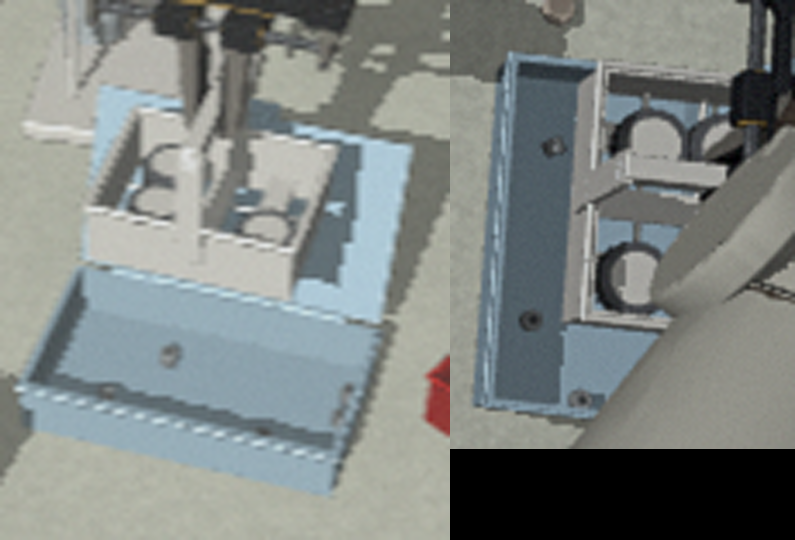

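All five weights are in the organizer: (170,353), (108,390), (263,430), (348,393) and (337,412) in the left panel. The caps are in the sieve. On to the dryer.

Request:
apply_moves([
  {"travel":[0.002,0,0],"angular":[0,0,0]},
  {"travel":[0.006,0.0005,0],"angular":[0,0,-0.001]},
  {"travel":[0.013,0.001,0],"angular":[0,0,-0.002]},
  {"travel":[0.023,0.002,0],"angular":[0,0,-0.003]},
  {"travel":[0.036,0.0035,0],"angular":[0,0,-0.005]},
  {"travel":[0.052,0.005,0],"angular":[0,0,-0.007]},
  {"travel":[0.071,0.007,0],"angular":[0,0,-0.01]},
  {"travel":[0.092,0.009,0],"angular":[0,0,-0.012]},
  {"travel":[0.115,0.0115,0],"angular":[0,0,-0.015]},
  {"travel":[0.14,0.014,0],"angular":[0,0,-0.019]},
  {"travel":[0.165,0.0165,0],"angular":[0,0,-0.022]},
  {"travel":[0.19,0.019,0],"angular":[0,0,-0.026]},
  {"travel":[0.215,0.0215,0],"angular":[0,0,-0.029]},
  {"travel":[0.24,0.024,0],"angular":[0,0,-0.032]},
  {"travel":[0.265,0.0265,0],"angular":[0,0,-0.036]},
  {"travel":[0.29,0.029,0],"angular":[0,0,-0.039]},
  {"travel":[0.315,0.0315,0],"angular":[0,0,-0.042]},
  {"travel":[0.34,0.034,0],"angular":[0,0,-0.046]},
  {"travel":[0.365,0.0365,0],"angular":[0,0,-0.049]},
  {"travel":[0.39,0.039,0],"angular":[0,0,-0.053]},
])

```text
time: 15.3
ee_pos: [0.5862, 0.1143, 0.2937]
orientation: [[0.071, 0.997, 0.0], [0.997, -0.071, 0.0], [0.0, 0.0, -1.0]]
ft_force: [0.5, -0.5, -3.1]
gripper_width: 0.0136
grip_force: 30.0
```

Request:
apply_moves([
  {"travel":[0.025,0.0025,0],"angular":[0,0,-0.003]},
  {"travel":[0.048,0.005,0],"angular":[0,0,-0.006]},
  {"travel":[0.069,0.007,0],"angular":[0,0,-0.009]},
  {"travel":[0.087,0.009,0],"angular":[0,0,-0.012]},
  {"travel":[0.102,0.01,0.003],"angular":[0,0,-0.014]},
  {"travel":[0.114,0.0115,0.01],"angular":[0,0,-0.015]},
  {"travel":[0.122,0.0125,0.02],"angular":[0,0,-0.016]},
  {"travel":[0.127,0.013,0.032],"angular":[0,0,-0.017]},
  {"travel":[0.129,0.013,0.045],"angular":[0,0,-0.017]},
  {"travel":[0.129,0.013,0.056],"angular":[0,0,-0.017]},
  {"travel":[0.129,0.013,0.064],"angular":[0,0,-0.017]},
  {"travel":[0.129,0.013,0.068],"angular":[0,0,-0.017]},
  {"travel":[0.129,0.013,0.07],"angular":[0,0,-0.017]},
  {"travel":[0.129,0.013,0.07],"angular":[0,0,-0.017]},
])

```text
time: 16.7
ee_pos: [0.6089, 0.2394, 0.2238]
orientation: [[0.055, 0.998, 0.0], [0.998, -0.055, 0.0], [0.0, 0.0, -1.0]]
ft_force: [0.2, 0.1, -2.7]
gripper_width: 0.0136
grip_force: 30.0
```

Run:
```python
from h import *
c=ctrl.camera("side");t=ctrl.camera("top")
a=c["img"][205:325,165:295,::-1];b=t["img"][95:245,155:265,::-1]
a=cv2.resize(a,None,fx=3.3,fy=3.3,interpolation=cv2.INTER_CUBIC);b=cv2.resize(b,None,fx=3.3,fy=3.3,interpolation=cv2.INTER_CUBIC)
o=np.zeros((495,800,3),np.uint8);o[:a.shape[0],:a.shape[1]]=a;o[:,430:430+b.shape[1]]=b;cv2.imwrite("pics/d.png",o)
s=ctrl.get_state();print(s["time"],s["ee_pos"],s["orientation"].round(3).tolist())
```

```text
16.8 [0.60908547 0.23958238 0.22430807] [[0.055, 0.998, 0.001], [0.998, -0.055, 0.0], [0.0, 0.001, -1.0]]
```

View pics/d.png

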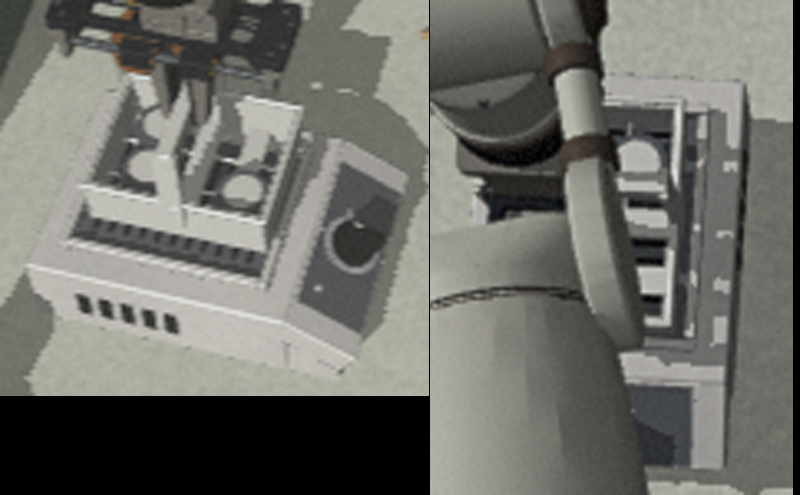

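The sieve hangs over the well with its three caps. Its rim corners in the side panel are (82,187), (127,78), (302,106) and (270,226), and in the top panel (686,97) and (672,326). The well rim is at (67,243) and (268,288) in the side panel, and (708,110) and (690,350) in the top panel.

Run:
```python
from h import *
c=ctrl.camera("side");t=ctrl.camera("top")
S=lambda p:(p[0]/3.3+165-.35,p[1]/3.3+205-.35)
T=lambda p:((p[0]-430)/3.3+155-.35,p[1]/3.3+95-.35)
from math import cos,sin
s=ctrl.get_state();e=s["ee_pos"];yaw=-.055;zb=e[2]-.1066
def pred(cx,cy,z,L,W):return np.array([[cx+cos(yaw)*a-sin(yaw)*b,cy+sin(yaw)*a+cos(yaw)*b,z] for a,b in((L,W),(L,-W),(-L,-W),(-L,W))])
P=pred(e[0],e[1],zb+.05,.078,.059)
for n,cam,f,pts in(("side",c,S,[(82,187),(127,78),(302,106),(270,226)]),("top",t,T,[None,(686,97),(672,326),None])):
    for k,p in enumerate(pts):
        if p: print("sieve",n,k,((ray(cam,f(p),zb+.05)-P[k])[:2]*1000).round(1))
W=pred(.6155,.2385,.095,.094,.075)
for n,cam,f,pts in(("side",c,S,{0:(67,243),3:(268,288)}),("top",t,T,{1:(708,110),2:(690,350)})):
    for k,p in pts.items(): print("well",n,k,((ray(cam,f(p),.095)-W[k])[:2]*1000).round(1))
# dark-floor inner edges & knob
for z in(.06,.08):
  print("knobtop",z,ray(c,S((356,240)),z).round(4))
goal([.6155,.2385,.2],tool(-.055))
```

```text
sieve side 0 [-1.3  3.2]
sieve side 1 [-0.1  3.1]
sieve side 2 [-1.5 -3.4]
sieve side 3 [-7.5  3.7]
sieve top 1 [ 2.3 -5.4]
sieve top 2 [-4.7 -4.6]
well side 0 [-4.8  2.1]
well side 3 [2.6 4. ]
well top 1 [-4.4  3. ]
well top 2 [0.7 6. ]
knobtop 0.06 [0.468  0.2405 0.06  ]
knobtop 0.08 [0.4656 0.2528 0.08  ]
travel [-0.0008, 0.0064, 0.0243] ang [0.0012, -0.0003, -0.0]
```

Request:
apply_moves([
  {"travel":[0,0.001,0],"angular":[0,0,0]},
  {"travel":[0,0.003,0.002],"angular":[0,0,0]},
  {"travel":[0,0.005,0.006],"angular":[0,0,0]},
  {"travel":[0,0.0057,0.01],"angular":[0,0,0]},
  {"travel":[0,0.0057,0.014],"angular":[0,0,0]},
  {"travel":[0,0.0057,0.018],"angular":[0,0,0]},
  {"travel":[0,0.0057,0.022],"angular":[0,0,0]},
  {"travel":[0,0.0057,0.025],"angular":[0,0,0]},
  {"travel":[0,0.0057,0.027],"angular":[0,0,0]},
  {"travel":[0,0.0057,0.027],"angular":[0,0,0]},
])

```text
time: 17.9
ee_pos: [0.6142, 0.2393, 0.1962]
orientation: [[0.055, 0.998, -0.001], [0.998, -0.055, -0.0], [-0.0, -0.001, -1.0]]
ft_force: [-1.4, -0.2, -3.1]
gripper_width: 0.0137
grip_force: 30.0
```

Run:
```python
from h import *
f=[]
for i in range(6):ctrl.camera("side");s=ctrl.get_state();f.append(np.r_[s["ft_force"],s["ft_torque"]])
print(s["time"],s["ee_pos"],np.mean(f,0).round(2))
```

```text
18.2 [0.61455301 0.23931543 0.19684918] [-0.18 -0.36 -3.36 -0.07  0.08 -0.  ]
```

The sieve's underside is at about 0.090 m, below the rim top, and the force shows only its weight. So it's inside the well, and I'll ease it down.

Request:
apply_moves([
  {"travel":[0,0,0.0015],"angular":[0,0,0]},
  {"travel":[0,0,0.003],"angular":[0,0,0]},
  {"travel":[0,0,0.0045],"angular":[0,0,0]},
  {"travel":[0,0,0.005],"angular":[0,0,0]},
  {"travel":[0,0,0.0055],"angular":[0,0,0]},
  {"travel":[0,0,0.0055],"angular":[0,0,0]},
  {"travel":[0,0,0.0055],"angular":[0,0,0]},
])

```text
time: 18.9
ee_pos: [0.6146, 0.2389, 0.1936]
orientation: [[0.055, 0.998, 0.001], [0.998, -0.055, -0.001], [-0.001, 0.001, -1.0]]
ft_force: [-6.3, -3.6, 7.6]
gripper_width: 0.0136
grip_force: 30.0
```

Request:
apply_moves([
  {"travel":[0,0,0],"angular":[0,0,0]},
  {"travel":[0,0,0],"angular":[0,0,0]},
  {"travel":[0,0,0],"angular":[0,0,0]},
  {"travel":[0,0,0],"angular":[0,0,0]},
  {"travel":[0,0,0],"angular":[0,0,0]},
], fingers=0.5)

```text
time: 19.4
ee_pos: [0.6144, 0.2393, 0.1909]
orientation: [[0.055, 0.998, -0.0], [0.998, -0.055, 0.0], [0.0, -0.0, -1.0]]
ft_force: [-0.5, -1.4, -1.1]
gripper_width: 0.0461
grip_force: 0.0
```

Request:
apply_moves([
  {"travel":[0,0,-0.02],"angular":[0,0,0]},
  {"travel":[0,0,-0.05],"angular":[0,0,0]},
  {"travel":[0,0,-0.09],"angular":[0,0,0]},
  {"travel":[0,0,-0.12],"angular":[0,0,0]},
  {"travel":[0,0,-0.12],"angular":[0,0,0]},
])

```text
time: 19.9
ee_pos: [0.6166, 0.2398, 0.3174]
orientation: [[0.055, 0.998, 0.01], [0.998, -0.055, 0.002], [0.003, 0.01, -1.0]]
ft_force: [0.5, -0.3, 0.8]
gripper_width: 0.0457
grip_force: 0.0
```

The sieve is released in the well and the gripper is clear. Now I'll refine the knob pose from the first images, as numbers only.

Run:
```python
from h import *
for f,(r0,r1,c0,c1) in(("top0",(208,238,190,218)),("side0",(262,292,255,292))):
    g=cv2.cvtColor(cv2.imread(f"pics/{f}.png"),cv2.COLOR_BGR2GRAY)[r0:r1,c0:c1]
    print(f,r0,c0)
    for i,r in enumerate(g):print("%3d "%(r0+i)+"".join("%x"%(v//16) for v in r))
```

```text
top0 208 190
208 7788888999888999999999999999
209 999aaa99a9888888877788888888
210 4444555556666777779999a9a999
211 3333333333334644444444555556
212 4444343333444654433333333333
213 4433433446667777544334334443
214 4444334678888888887443443334
215 3444346888864456888764344443
216 4443468874211111258875433444
217 4434588621000000012577643443
218 4435887300000100000146764444
219 4445885100000000000015667884
220 4447861000000000000003557444
221 3347861000100000000002554343
222 4348730001241000100001454223
223 44478300114a3000000001355222
224 43468400014a3000000001454222
225 4346850001472000000101454222
226 4444862000110000100102554222
227 4334685100000000000003553222
228 4443478400001101000025542223
229 4434347841000000010255422322
230 3434334784101000013555322222
231 3444433464100014355542222222
232 4433433442000028656422222222
233 4444444432000025444343322223
234 6665555542111134443344332222
235 6665555555445556656665554322
236 6666666666666666666665555555
237 9666666666666666666666666666
side0 262 255
262 88aaaaaaaa855555555555555555579986677
263 88aaaaaa98655555555555555555555887777
[... 476 characters left out ...]
8742333333333233344567769aaa
276 aaaa987578633233333333333334577779bba
277 baba985578633323233333333336777669baa
278 abb9985578633233333333333345667668aaa
279 aaa987557873333233333333335667669aaaa
280 aba985556874332333333333345677779aaaa
281 aba98555688533233333333455677779aaaaa
282 ba997555578743333323333675567779aaaaa
283 aa985555567763333333335765667778aaaaa
284 a998555555688743333335775787779aaaaaa
285 a987555555568885444578865667779aaaaaa
286 a975555555555799899988656677778aaaaaa
287 aa9555555555555788887655567779aaaaaaa
288 9975555555555555555555556676679aaaaaa
289 a85555555555555555555555677779aaaaaaa
290 a95555555555555555555556667779baaaaaa
291 875556765555555555555556777779aaaaaaa
```

```bash
cat >> h.py <<'E'
yw=-.055;DX=np.array([np.cos(yw),np.sin(yw),0]);DY=np.array([-np.sin(yw),np.cos(yw),0]);Z=np.array([0,0,1.])
AX=-.5*DX+.866*Z;UP=.866*DX+.5*Z
E
python3 - <<'E'
from h import *
c=ctrl.camera("top");s=ctrl.camera("side")
well=np.array([.6152,.240,0])
for dx in(-.1445,-.148):
  for fold in (.1157,):
    B=well+dx*DX+(.085+(dx+fold)*.577)*Z
    an=np.linspace(0,2*np.pi,60)
    for n,cam in(("top",c),("side",s)):
        out=[]
        for r,h in((.021,.007),(.0245,0)):
            q=proj(cam,[B+h*AX+r*(np.cos(a)*UP+np.sin(a)*DY) for a in an]);out.append((q.min(0).round(1).tolist(),q.max(0).round(1).tolist()))
        print(dx,B.round(4),n,"disc,ring bbox",out,"bar ends lo/up top",proj(cam,[B+.034*AX+u*.018*UP+v*.0055*DY for u in(-1,1) for v in(1,-1)]).round(1).tolist())
E
```

```text
-0.1445 [0.4709 0.2479 0.0684] top disc,ring bbox [([195.7, 215.0], [212.8, 230.7]), ([194.8, 212.6], [214.7, 230.8])] bar ends lo/up top [[200.3, 234.1], [204.8, 234.3], [199.9, 220.4], [204.5, 220.6]]
-0.1445 [0.4709 0.2479 0.0684] side disc,ring bbox [([265.9, 270.2], [278.5, 283.8]), ([263.7, 270.0], [278.4, 285.7])] bar ends lo/up top [[281.6, 277.9], [282.5, 274.7], [271.0, 272.3], [272.0, 269.2]]
-0.148 [0.4674 0.2481 0.0664] top disc,ring bbox [([195.8, 216.5], [212.9, 232.1]), ([194.9, 214.1], [214.7, 232.2])] bar ends lo/up top [[200.3, 235.6], [204.9, 235.8], [199.9, 222.0], [204.5, 222.2]]
-0.148 [0.4674 0.2481 0.0664] side disc,ring bbox [([267.1, 270.8], [279.7, 284.4]), ([264.9, 270.6], [279.5, 286.4])] bar ends lo/up top [[282.8, 278.5], [283.6, 275.3], [272.2, 272.9], [273.1, 269.8]]
```

The model projection matches the pixels well. The knob base is at about (0.470, 0.250, 0.068).

Run:
```python
from h import *
R=np.stack([np.cross(DY,-AX),DY,-AX],1);B=np.array([.470,.250,.068])
goal([.41,.253,.28],R);goal(B+.11*AX,R)
```

```text
travel [0.0024, -0.2051, 0.031] ang [-0.4095, -0.4099, -1.5317]
travel [0.0027, -0.2001, 0.1478] ang [-0.4095, -0.4099, -1.5317]
```

Request:
apply_moves([
  {"travel":[0.0024,-0.205,0.031],"angular":[-0.4095,-0.41,-1.532]},
  {"travel":[0.0024,-0.205,0.031],"angular":[-0.4095,-0.41,-1.532]},
  {"travel":[0.0024,-0.205,0.031],"angular":[-0.4095,-0.41,-1.532]},
  {"travel":[0.0024,-0.205,0.031],"angular":[-0.4095,-0.41,-1.532]},
  {"travel":[0.0024,-0.205,0.031],"angular":[-0.4095,-0.41,-1.532]},
  {"travel":[0.0024,-0.205,0.031],"angular":[-0.4095,-0.41,-1.532]},
  {"travel":[0.0024,-0.205,0.031],"angular":[-0.4095,-0.41,-1.532]},
  {"travel":[0.0024,-0.205,0.031],"angular":[-0.4095,-0.41,-1.532]},
  {"travel":[0.0024,-0.205,0.031],"angular":[-0.4095,-0.41,-1.532]},
  {"travel":[0.0024,-0.205,0.031],"angular":[-0.4095,-0.41,-1.532]},
  {"travel":[0.0024,-0.205,0.031],"angular":[-0.4095,-0.41,-1.532]},
  {"travel":[0.0024,-0.205,0.031],"angular":[-0.4095,-0.41,-1.532]},
  {"travel":[0.0024,-0.203,0.08],"angular":[-0.4095,-0.41,-1.532]},
  {"travel":[0.0027,-0.2,0.12],"angular":[-0.4095,-0.41,-1.532]},
  {"travel":[0.0027,-0.2,0.148],"angular":[-0.4095,-0.41,-1.532]},
  {"travel":[0.0027,-0.2,0.148],"angular":[-0.4095,-0.41,-1.532]},
  {"travel":[0.0027,-0.2,0.148],"angular":[-0.4095,-0.41,-1.532]},
], fingers=0.5)

```text
time: 21.7
ee_pos: [0.4147, 0.2529, 0.1628]
orientation: [[-0.866, 0.056, 0.497], [0.048, 0.998, -0.029], [-0.498, -0.001, -0.867]]
ft_force: [-0.1, 1.1, -0.1]
gripper_width: 0.0464
grip_force: 0.0
```

Run:
```python
from h import *
R=np.stack([np.cross(DY,-AX),DY,-AX],1);B=np.array([.470,.250,.068])
goal(B+.024*AX,R);s=ctrl.get_state();print(s["time"],s["ee_pos"],s["joint_pos"].round(2),s["gripper_width"])
```

```text
travel [-0.0008, 0.0003, 0.0857] ang [-0.0013, -0.0025, -0.0008]
21.7 [0.41473757 0.25286453 0.16275901] [ 0.46 -0.31  2.25 -0.36  0.77 -0.85] 0.04643529762533513
```

Request:
apply_moves([
  {"travel":[0,0,0.03],"angular":[0,0,0]},
  {"travel":[0,0,0.055],"angular":[0,0,0]},
  {"travel":[0,0,0.072],"angular":[0,0,0]},
  {"travel":[0,0,0.08],"angular":[0,0,0]},
  {"travel":[0,0,0.084],"angular":[0,0,0]},
  {"travel":[0,0,0.086],"angular":[0,0,0]},
  {"travel":[0,0,0.086],"angular":[0,0,0]},
])

```text
time: 22.4
ee_pos: [0.4583, 0.251, 0.0896]
orientation: [[-0.864, 0.055, 0.5], [0.048, 0.998, -0.027], [-0.501, 0.0, -0.866]]
ft_force: [-0.6, -0.3, 1.3]
gripper_width: 0.0458
grip_force: 0.0
```

Request:
apply_moves([
  {"travel":[0,0,0],"angular":[0,0,0]},
  {"travel":[0,0,0],"angular":[0,0,0]},
  {"travel":[0,0,0],"angular":[0,0,0]},
  {"travel":[0,0,0],"angular":[0,0,0]},
  {"travel":[0,0,0],"angular":[0,0,0]},
  {"travel":[0,0,0],"angular":[0,0,0]},
], fingers=0.0)

```text
time: 23.0
ee_pos: [0.4578, 0.2508, 0.0887]
orientation: [[-0.865, 0.055, 0.499], [0.048, 0.998, -0.027], [-0.499, 0.0, -0.866]]
ft_force: [-1.3, 0.7, 0.7]
gripper_width: 0.0111
grip_force: 30.0
```

The bar is gripped at 11.1 mm, well centred. Turning it.

Request:
apply_moves([
  {"travel":[0,0,0],"angular":[0,0,0.1]},
  {"travel":[0,0,0],"angular":[0,0,0.2]},
  {"travel":[0,0,0],"angular":[0,0,0.3]},
  {"travel":[0,0,0],"angular":[0,0,0.4]},
  {"travel":[0,0,0],"angular":[0,0,0.5]},
  {"travel":[0,0,0],"angular":[0,0,0.6]},
])

```text
time: 23.6
ee_pos: [0.4578, 0.2508, 0.0887]
orientation: [[-0.681, 0.536, 0.499], [0.606, 0.795, -0.027], [-0.411, 0.283, -0.866]]
ft_force: [-1.3, 0.8, 1.0]
gripper_width: 0.0109
grip_force: 30.0
```

Request:
apply_moves([
  {"travel":[0,0,0],"angular":[0,0,0.1]},
  {"travel":[0,0,0],"angular":[0,0,0.2]},
  {"travel":[0,0,0],"angular":[0,0,0.3]},
  {"travel":[0,0,0],"angular":[0,0,0.4]},
  {"travel":[0,0,0],"angular":[0,0,0.5]},
  {"travel":[0,0,0],"angular":[0,0,0.58]},
  {"travel":[0,0,0],"angular":[0,0,0.6]},
  {"travel":[0,0,0],"angular":[0,0,0.6]},
  {"travel":[0,0,0],"angular":[0,0,0.6]},
])

```text
time: 24.5
ee_pos: [0.4579, 0.2508, 0.0888]
orientation: [[-0.264, 0.826, 0.499], [0.947, 0.319, -0.027], [-0.182, 0.465, -0.866]]
ft_force: [-0.3, 1.9, 1.6]
gripper_width: 0.0108
grip_force: 30.0
```

Run:
```python
from h import *
s=ctrl.get_state();R=np.stack([np.cross(DY,-AX),DY,-AX],1)
print(s["time"],Ro.from_matrix(R.T@s["orientation"]).as_rotvec(),s["ft_force"],s["orientation"].T@s["ft_torque"],s["gripper_width"],s["joint_pos"].round(2))
```

```text
24.5 [9.81016889e-05 5.25120820e-04 1.19815841e+00] [-0.30072587  1.89167672  1.6469128 ] [ 0.21399816  0.29966376 -0.09121073] 0.010753833277039352 [ 0.4  -0.07  2.22 -0.43  0.56  0.4 ]
```

The knob is at 1.2 rad with 0.09 N m resisting torque, so it's at the stop. Release and back off.

Request:
apply_moves([
  {"travel":[0,0,0],"angular":[0,0,0]},
  {"travel":[0,0,0],"angular":[0,0,0]},
  {"travel":[0,0,0],"angular":[0,0,0]},
  {"travel":[0,0,0],"angular":[0,0,0]},
  {"travel":[0,0,0],"angular":[0,0,0]},
  {"travel":[0,0,0],"angular":[0,0,0]},
], fingers=0.7)

```text
time: 25.1
ee_pos: [0.4576, 0.2504, 0.0884]
orientation: [[-0.262, 0.826, 0.498], [0.948, 0.318, -0.028], [-0.182, 0.465, -0.867]]
ft_force: [0.5, 0.6, -0.4]
gripper_width: 0.0565
grip_force: 0.0
```

Request:
apply_moves([
  {"travel":[0,0,-0.02],"angular":[0,0,0]},
  {"travel":[0,0,-0.06],"angular":[0,0,0]},
  {"travel":[0,0,-0.11],"angular":[0,0,0]},
  {"travel":[0,0,-0.15],"angular":[0,0,0]},
  {"travel":[0,0,-0.15],"angular":[0,0,0]},
])

```text
time: 25.6
ee_pos: [0.3842, 0.2567, 0.2252]
orientation: [[-0.263, 0.821, 0.507], [0.948, 0.317, -0.022], [-0.179, 0.475, -0.862]]
ft_force: [-0.2, 0.2, -0.1]
gripper_width: 0.0643
grip_force: 0.0
```

Run:
```python
from h import *
s=ctrl.get_state();print(s["time"],s["ee_pos"])
goal([.39,-.02,.30],tool(-.125));goal([.4266,-.4513,.29],tool(-.125))
```

```text
25.6 [0.38418272 0.25665397 0.2251767 ]
travel [-0.2772, -0.0474, -0.0554] ang [0.5315, 0.0744, 0.431]
travel [-0.694, -0.1587, -0.0188] ang [0.5315, 0.0744, 0.431]
```

Request:
apply_moves([
  {"travel":[-0.277,-0.0474,-0.055],"angular":[0.5315,0.0744,0.431]},
  {"travel":[-0.277,-0.0474,-0.055],"angular":[0.5315,0.0744,0.431]},
  {"travel":[-0.277,-0.0474,-0.055],"angular":[0.5315,0.0744,0.431]},
  {"travel":[-0.277,-0.0474,-0.055],"angular":[0.5315,0.0744,0.431]},
  {"travel":[-0.277,-0.0474,-0.055],"angular":[0.5315,0.0744,0.431]},
  {"travel":[-0.694,-0.1587,-0.019],"angular":[0.5315,0.0744,0.431]},
  {"travel":[-0.694,-0.1587,-0.019],"angular":[0.5315,0.0744,0.431]},
  {"travel":[-0.694,-0.1587,-0.019],"angular":[0.5315,0.0744,0.431]},
  {"travel":[-0.694,-0.1587,-0.019],"angular":[0.5315,0.0744,0.431]},
  {"travel":[-0.694,-0.1587,-0.019],"angular":[0.5315,0.0744,0.431]},
  {"travel":[-0.694,-0.1587,-0.019],"angular":[0.5315,0.0744,0.431]},
  {"travel":[-0.694,-0.1587,-0.019],"angular":[0.5315,0.0744,0.431]},
  {"travel":[-0.694,-0.1587,-0.019],"angular":[0.5315,0.0744,0.431]},
  {"travel":[-0.694,-0.1587,-0.019],"angular":[0.5315,0.0744,0.431]},
  {"travel":[-0.694,-0.1587,-0.019],"angular":[0.5315,0.0744,0.431]},
  {"travel":[-0.694,-0.1587,-0.019],"angular":[0.5315,0.0744,0.431]},
  {"travel":[-0.694,-0.1587,-0.019],"angular":[0.5315,0.0744,0.431]},
], fingers=0.0)

```text
time: 27.3
ee_pos: [0.4242, -0.4524, 0.2857]
orientation: [[0.127, 0.992, -0.011], [0.992, -0.127, -0.003], [-0.005, -0.011, -1.0]]
ft_force: [0.4, -0.3, -0.3]
gripper_width: 0.0007
grip_force: 0.0
```

Run:
```python
from h import *
s=ctrl.get_state();print(s["time"],s["ee_pos"],s["gripper_width"],s["orientation"].round(3).tolist())
goal([.4266,-.4513,.161],tool(-.125));goal([.444,-.3124,.161],tool(-.125))
# knob check: dark bar pixels as at start?
c=ctrl.camera("top");g0=cv2.cvtColor(cv2.imread("pics/top0.png"),cv2.COLOR_BGR2GRAY);g=cv2.cvtColor(c["img"],cv2.COLOR_RGB2GRAY)
print(np.abs(g[208:238,190:218].astype(int)-g0[208:238,190:218]).mean())
```

```text
27.3 [ 0.42424159 -0.45239738  0.28568415] 0.0006817663521412071 [[0.127, 0.992, -0.011], [0.992, -0.127, -0.003], [-0.005, -0.011, -1.0]]
travel [0.002, 0.0035, 0.1246] ang [-0.0106, 0.0046, -0.0025]
travel [0.1419, 0.0031, 0.124] ang [-0.0106, 0.0046, -0.0025]
3.033333333333333
```

The knob looks as it did at rest. Now I'll push the flap over.

Request:
apply_moves([
  {"travel":[0,0,0.045],"angular":[0,0,0]},
  {"travel":[0,0,0.09],"angular":[0,0,0]},
  {"travel":[0,0,0.128],"angular":[0,0,0]},
  {"travel":[0,0,0.128],"angular":[0,0,0]},
  {"travel":[0.015,0,0.128],"angular":[0,0,0]},
  {"travel":[0.03,0,0.128],"angular":[0,0,0]},
  {"travel":[0.045,0,0.128],"angular":[0,0,0]},
  {"travel":[0.06,0,0.128],"angular":[0,0,0]},
  {"travel":[0.075,0,0.128],"angular":[0,0,0]},
  {"travel":[0.09,0,0.128],"angular":[0,0,0]},
  {"travel":[0.105,0,0.128],"angular":[0,0,0]},
  {"travel":[0.12,0,0.128],"angular":[0,0,0]},
  {"travel":[0.132,0,0.128],"angular":[0,0,0]},
  {"travel":[0.14,0,0.128],"angular":[0,0,0]},
  {"travel":[0.14,0,0.128],"angular":[0,0,0]},
  {"travel":[0.14,0,0.128],"angular":[0,0,0]},
])

```text
time: 28.95
ee_pos: [0.441, -0.3149, 0.1581]
orientation: [[0.127, 0.992, -0.01], [0.992, -0.127, -0.006], [-0.007, -0.009, -1.0]]
ft_force: [0.5, 0.2, -0.6]
gripper_width: 0.0005
grip_force: 0.0
```

Request:
apply_moves([
  {"travel":[-0.03,0,-0.02],"angular":[0,0,0]},
  {"travel":[-0.06,0,-0.06],"angular":[0,0,0]},
  {"travel":[-0.06,0,-0.1],"angular":[0,0,0]},
  {"travel":[-0.06,0,-0.14],"angular":[0,0,0]},
  {"travel":[-0.06,-0.04,-0.15],"angular":[0,0,0]},
  {"travel":[-0.06,-0.08,-0.15],"angular":[0,0,0]},
  {"travel":[-0.06,-0.08,-0.15],"angular":[0,0,0]},
])

```text
time: 29.65
ee_pos: [0.3526, -0.3636, 0.3097]
orientation: [[0.13, 0.991, -0.011], [0.991, -0.13, -0.006], [-0.008, -0.01, -1.0]]
ft_force: [0.2, -0.9, -0.8]
gripper_width: 0.0005
grip_force: 0.0
```

Run:
```python
from h import *
s=ctrl.get_state();print(s["time"],s["ee_pos"],s["ft_force"])
# compare current views with initial, per object region; flap: colour at box interior vs former flap area
for n in("side","top"):
    c=ctrl.camera(n);i=c["img"][...,::-1].astype(int);i0=cv2.imread(f"pics/{n}0.png").astype(int)
    o=np.array([.4995,-.272,0]);OX=np.array([.992,-.125,0]);OY=np.array([.125,.992,0])
    for lab,P in(("box mid",o+.052*Z),("box +y",o+.05*OY+.1*OX+.052*Z),("box+y-x",o+.05*OY-.1*OX+.052*Z),("old flap",o-.11*OY+.13*Z+.08*OX)):
        u,v=proj(c,P)[0].round().astype(int);print(n,lab,(u,v),i0[v-1:v+2,u-1:u+2].mean((0,1)).round(),i[v-1:v+2,u-1:u+2].mean((0,1)).round())
    if n=="side":
        for lab,(a,b,d,e) in dict(cup=(165,207,212,240),glass=(200,238,195,235),knob=(262,292,255,292)).items():print(lab,np.abs(i-i0)[a:b,d:e].mean().round(1))
```

```text
29.65 [ 0.35259314 -0.36364843  0.30968371] [ 0.21676359 -0.87104946 -0.77520088]
side box mid (np.int64(290), np.int64(159)) [172. 161. 139.] [166. 156. 136.]
side box +y (np.int64(259), np.int64(162)) [153. 144. 126.] [167. 157. 137.]
side box+y-x (np.int64(313), np.int64(174)) [162. 152. 133.] [161. 151. 132.]
side old flap (np.int64(278), np.int64(119)) [214. 202. 175.] [160. 173. 170.]
cup 3.9
glass 8.6
knob 3.1
top box mid (np.int64(412), np.int64(209)) [158. 145. 125.] [158. 145. 125.]
top box +y (np.int64(396), np.int64(168)) [102.  94.  80.] [152. 140. 121.]
top box+y-x (np.int64(390), np.int64(246)) [105.  96.  83.] [159. 147. 126.]
top old flap (np.int64(471), np.int64(176)) [163. 150. 129.] [142. 152. 149.]
```

Run:
```python
from h import *
c=ctrl.camera("top");i=c["img"].astype(int);i0=cv2.imread("pics/top0.png")[...,::-1].astype(int)
def wood(a):
    m=(a[115:155,262:312,0]-a[115:155,262:312,2]>35);return np.argwhere(m).mean(0).round(2),m.sum()
print("lid",wood(i0),wood(i))
o=np.array([.4995,-.272,0]);OY=np.array([.125,.992,0])
for d in(.07,.078,.084,.095):
    u,v=proj(c,o+d*OY+.05*Z)[0].round().astype(int);print("tab",d,i0[v,u],i[v,u])
g=i.mean(2).astype(int)//16
for r in range(112,205,2):print(r,"".join("%x"%x for x in g[r,168:256]))
well=np.array([.6147,.240,0])
print("pred rim",proj(c,[well+a*.078*DX+b*.059*DY+.135*Z for a,b in((1,1),(1,-1),(-1,-1),(-1,1))]).round(1).tolist(),"handle",proj(c,[well+b*.063*DY+.208*Z for b in(1,-1)]).round(1).tolist())
```

```text
lid (array([18.49, 24.4 ]), np.int64(1217)) (array([18.36, 24.53]), np.int64(1207))
tab 0.07 [113 131 142] [104 123 133]
tab 0.078 [102 118 131] [122 145 157]
tab 0.084 [156 158 147] [157 158 151]
tab 0.095 [159 163 151] [161 163 153]
112 6656666666699a999999aa999999999999999999999999999999999999999999999999999999999999999999
114 66665556665666699999999999a9999999999999999999999999999999999999999999999999999999999999
116 6666aa9999999899878876666698779999999999999999999999999999999999999999999999999999999999
118 6667a9999a99a99aaa99aaa9aa9999999aaa9aa99a9999999899998889888788887999999999999999999999
120 666aa999a99a99999aaaaa99a99a9a99a9999a99999999aa99aa99a999a999aaaaa9999aaaaa9a9998799999
122 656a9999999999a9aa999a999aa999a99a99aaa9999999999a9a99a99a999999a999a99a9a9999aaa8499999
124 656b99999998998889aa999999999999887899879a9999999a999999a9999aaaaa9999a999aaa99aa7469999
126 556aa9999999689678888999999a9aaaaaaaaaaaaaaaaaa9999999999889889888998888aaa9999aa7359a99
128 667a9999999aab8574444555555777767888888aaaaaa8888888777667777778b69999965669aa9aa634aa99
130 56899999999a9b7563334343
[... 2919 characters left out ...]
b733566466666666653356666665
194 aaaaa96654333444333333333333333333333333333333334333344444444333566466666666653356666666
196 aaaaaa9aaaaaaaaa9aaa9aaaaaaa999a96544443333333323333323322233333666466666666653356666666
198 aaaaa986655554455555566668889999999aa966666666667766666666666666656666666666543356666666
200 9aa9999aaaaaa99aaaaaaaaaaaaa9aa979aaa9a9655656555545555556566788897566666656543366666566
202 aaa9999aaaa9aaaa999aaaa9aa99999999999999aa99a9a9999a99999999999999999999999a733466665666
204 aaaaaaaa9aaaaaaa9a9aaa9a9aa999a9a999999a99999999999999999999999999999999999a733466666666
pred rim [[181.7, 125.2], [231.1, 127.3], [227.3, 191.6], [176.9, 189.4]] handle [[170.4, 148.3], [227.7, 150.8]]
```

Run:
```python
from h import *
o=np.array([.4995,-.272,0]);OX=np.array([.992,-.125,0]);OY=np.array([.125,.992,0])
for n in("top","side"):
    c=ctrl.camera(n);b=c["img"][...,2].astype(int)-c["img"][...,0]
    for x in(-.06,0,.01,.06):
        q=proj(c,[o+x*OX+d*OY+.05*Z for d in np.arange(-.1,.11,.005)]).round().astype(int)
        print(n,x," ".join(str(b[v,u]) for u,v in q))
```

```text
top -0.06 -3 -4 -7 26 30 33 31 32 32 33 33 33 33 32 33 32 33 33 34 33 32 33 31 34 32 35 32 34 32 33 32 30 34 33 35 28 28 -10 -9 -10 -6 -9
top 0 -4 -5 -4 0 32 33 33 31 33 32 33 32 32 34 34 31 31 34 33 31 32 32 33 33 35 32 34 33 33 32 33 32 32 36 30 33 34 -7 -8 -7 -8 -9
top 0.01 -3 -4 -6 6 35 24 33 31 32 34 33 34 32 34 35 32 34 34 33 33 32 35 33 34 34 33 32 33 34 34 33 33 34 33 29 32 36 -8 -8 -7 -7 -7
top 0.06 -4 -5 -6 13 33 31 32 34 33 33 33 33 35 35 30 33 33 32 34 34 33 30 35 31 34 34 33 33 35 34 33 33 32 32 31 29 25 -9 -8 -9 -9 -8
side -0.06 -11 -8 -3 -3 27 30 30 31 32 30 29 31 31 30 31 30 28 31 30 32 28 30 32 31 31 29 30 30 31 32 27 31 29 32 30 33 26 32 34 33 32 35
side 0 -10 -8 -7 1 33 30 30 29 29 29 32 32 30 31 30 32 32 32 32 31 31 31 30 31 29 31 31 29 30 31 31 30 31 31 30 29 30 32 33 32 31 34
side 0.01 -8 -7 -5 29 29 26 31 29 31 31 31 31 29 30 31 32 30 30 32 30 30 30 30 29 31 32 30 32 32 32 30 31 31 27 23 30 27 32 32 32 32 32
side 0.06 -9 -6 -5 20 31 32 31 31 32 30 30 29 31 32 30 29 31 31 30 30 32 30 30 31 30 29 29 31 32 32 30 32 32 26 33 32 30 30 31 33 33 32
```

Run:
```python
from h import *
o=np.array([.4995,-.272,0]);OX=np.array([.992,-.125,0]);OY=np.array([.125,.992,0])
c=ctrl.camera("side");g=c["img"].mean(2).astype(int);g0=cv2.imread("pics/side0.png").mean(2).astype(int)
for x in(-.08,-.04,0,.01,.06):
    u,v=proj(c,o+x*OX+.075*OY+.05*Z)[0].round().astype(int)
    print(x,(u,v),"before",g0[v-12:v+14,u],"now",g[v-12:v+14,u])
```

```text
-0.08 (np.int64(306), np.int64(178)) before [157 158 159 154 157 158 157 135 109 106 107 131 157 203 170 171 170 168
 169 170 169 171 170 172 169 171] now [152 153 152 154 151 155 152 152 156 152 152 176 150 196 165 166 164 163
 164 163 165 165 165 165 166 166]
-0.04 (np.int64(295), np.int64(176)) before [157 157 157 158 158 156 154 105 106 108 106 154 151 160 171 173 169 167
 172 169 166 174 177 175 175 171] now [153 151 153 152 150 153 154 154 158 153 152 152 146 157 162 164 166 164
 163 164 165 167 167 170 173 166]
0 (np.int64(284), np.int64(173)) before [157 157 158 157 157 156 160 154 104 105 103 134 156 202 172 168 168 170
 168 168 168 168 174 173 171 170] now [151 152 153 152 154 150 153 155 157 151 153 155 150 150 165 165 163 163
 164 163 163 164 172 173 168 166]
0.01 (np.int64(281), np.int64(173)) before [157 158 155 158 156 157 158 104 104 106 113 162 197 154 168 168 167 168
 170 167 171 173 174 173 173 173] now [153 152 154 154 152 152 152 148 154 149 131 160 155 193 147 164 168 165
 164 164 164 165 172 168 166 169]
0.06 (np.int64(268), np.int64(170)) before [155 157 158 156 157 158 156 107 105 108 110 161 179 135 169 169 169 168
 169 167 168 175 175 172 174 173] now [150 155 153 152 154 153 151 148 157 151 152 153 175 134 163 165 164 164
 163 164 165 171 168 171 168 166]
```

The flap lies flush on the front rim with no gap. The sieve and its three caps sit in the well, the knob is back at rest, and the arm is clear. Handing in.

```bash
python3 -c "
from bench import ctrl
print(ctrl.job_done())"
```

```text
the job is handed in; nothing more can be done
None
```

I handed the job in at about 30 s of the 69 s allowed; it returned no verdict. By camera and force readings, the five weights are in the organizer with its flap shut, the sieve and its three caps are released in the dryer's well, the knob went to its stop and sprang back, and the cup and glass look unmoved (I didn't re-check the spoons).

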